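# Straightedge check of a cover plate

## Task

Check the grey cover plate at your right for bowing: lay the straightedge lengthwise along the middle of its face and let go, then press down on the straightedge's blue end and after that on its bare end. If it rocks, swing the indicator lever well over to the red side; if it lies still, to the green side. Leave the straightedge lying on the cover, and do not shove the cover or knock over the white bottle.

Things in the scene. Friction and masses are not known exactly. Their poses are not given: they have to be found in the camera images.
- straightedge: Aluminium bar, 180 x 24 x 16 mm, 0.25 kg, lying loose and crosswise on the bench in front of the robot, with one end (the last 30 mm) blue. Origin: centre of its underside; x along its length towards the blue end (ends at x = +90 and -90 mm), z up through its thickness.
- cover_flat: Grey metal cover plate, 190 x 110 x 20 mm, with a truly flat face, 0.9 kg, loose, lying face up. Origin: centre of its underside; x along its 190 mm length, y across, z up; face at z = 20 mm. One cover lies at the robot's right (world y about -0.25 m) and is the one to check; the other waits at the left (y about +0.15 m), between the instrument case and the mixer. Which of the two is at the right varies from start to start.
- cover_bowed: Grey metal cover plate like the flat one, 190 x 110 mm, 0.9 kg, loose, but its face is arched along its length: 20 mm high at the two ends and 25 mm in the middle, so that a straightedge laid along it rests on the middle and rocks, by up to 0.1 rad either way, when an end is pressed with a few newtons; let go, it comes back about level. Origin and axes as for the flat cover.
- lever (a joint): Tilt of the indicator's black lever in rad: 0 leaning fully to the green side, 0.5 upright, 1.0 leaning fully to the red side; it stays where it is left and moves easily.
- lever_tip (a point): Centre of the black ball, 26 mm across, at the tip of the indicator lever: 80 mm from the pivot, 92 to 102 mm above the bench. It swings towards and away from the robot; a push of about 1 N on the ball moves it.
- lever_base: Fixed grey block, 70 x 50 x 25 mm, that carries the lever (pivot 22 mm above the origin), with a green plate on one side and a red plate on the other (45 x 50 mm, 6 mm thick). Origin: centre of its underside; its x axis points from the green plate to the red plate, z up.
- bottle_pe: White plastic bottle with blue cap, 60 mm across and 132 mm high, standing upright behind the right-hand cover. Origin: centre of its underside, z up.

How it is judged:
On the way, in this order (a step that is already met when the one before it is completed fails the run):
1. the straightedge lies lengthwise along the middle of the right-hand cover's face, let go and at rest, the lever still undecided (((horizontal distance between straightedge and cover_flat below 0.025 m and angle between the x axis of straightedge and the x axis of cover_flat, either way round below 0.2 rad and z of straightedge in the frame of cover_flat between 0.016 and 0.031 m and world y of cover_flat below 0 m) or (horizontal distance between straightedge and cover_bowed below 0.025 m and angle between the x axis of straightedge and the x axis of cover_bowed, either way round below 0.2 rad and z of straightedge in the frame of cover_bowed between 0.016 and 0.031 m and world y of cover_bowed below 0 m)) and contact force between the fingers and straightedge below 0.1 N and linear speed of straightedge below 0.03 m/s and angular speed of straightedge below 0.2 rad/s and angle between straightedge's own z axis and vertical below 0.15 rad and not (value of joint lever below 0.2 rad or value of joint lever above 0.8 rad)), for 0.2 s.
2. the fingers press down on top of the blue end of the straightedge (((horizontal distance between straightedge and cover_flat below 0.025 m and angle between the x axis of straightedge and the x axis of cover_flat, either way round below 0.2 rad and z of straightedge in the frame of cover_flat between 0.016 and 0.031 m and world y of cover_flat below 0 m) or (horizontal distance between straightedge and cover_bowed below 0.025 m and angle between the x axis of straightedge and the x axis of cover_bowed, either way round below 0.2 rad and z of straightedge in the frame of cover_bowed between 0.016 and 0.031 m and world y of cover_bowed below 0 m)) and angle between straightedge's own z axis and vertical below 0.15 rad and contact force between the fingers and straightedge above 2 N and z of the grasp point in the frame of straightedge above 0.02 m and x of the grasp point in the frame of straightedge above 0.05 m), for 0.1 s.
3. the fingers press down on top of the bare end of the straightedge (((horizontal distance between straightedge and cover_flat below 0.025 m and angle between the x axis of straightedge and the x axis of cover_flat, either way round below 0.2 rad and z of straightedge in the frame of cover_flat between 0.016 and 0.031 m and world y of cover_flat below 0 m) or (horizontal distance between straightedge and cover_bowed below 0.025 m and angle between the x axis of straightedge and the x axis of cover_bowed, either way round below 0.2 rad and z of straightedge in the frame of cover_bowed between 0.016 and 0.031 m and world y of cover_bowed below 0 m)) and angle between straightedge's own z axis and vertical below 0.15 rad and contact force between the fingers and straightedge above 2 N and z of the grasp point in the frame of straightedge above 0.02 m and x of the grasp point in the frame of straightedge below -0.05 m), for 0.1 s.
4. the lever leans to the correct side: red for the bowed cover, green for the flat one (((world y of cover_bowed below 0 m and value of joint lever above 0.8 rad) or (world y of cover_flat below 0 m and value of joint lever below 0.2 rad))), for 0.1 s.
At the end, for the whole second after the job is handed in: The straightedge lies at rest, untouched, on the right-hand cover's face: within 25 mm of its centre and 0.2 rad of its length. The lever is within 0.2 rad of fully red if the right-hand cover is the bowed one (rocks), or of fully green if it is the flat one (lies still) (((horizontal distance between straightedge and cover_flat below 0.025 m and angle between the x axis of straightedge and the x axis of cover_flat, either way round below 0.2 rad and z of straightedge in the frame of cover_flat between 0.016 and 0.031 m and world y of cover_flat below 0 m) or (horizontal distance between straightedge and cover_bowed below 0.025 m and angle between the x axis of straightedge and the x axis of cover_bowed, either way round below 0.2 rad and z of straightedge in the frame of cover_bowed between 0.016 and 0.031 m and world y of cover_bowed below 0 m)) and contact force between the fingers and straightedge below 0.1 N and linear speed of straightedge below 0.03 m/s and angular speed of straightedge below 0.2 rad/s and angle between straightedge's own z axis and vertical below 0.15 rad and ((world y of cover_bowed below 0 m and value of joint lever above 0.8 rad) or (world y of cover_flat below 0 m and value of joint lever below 0.2 rad))).
It fails at once if the cover under test is shoved more than 30 mm (distance of any of cover_flat, cover_bowed from where it was at the start of the episode above 0.03 m).
It fails at once if the lever is set before the straightedge has been laid on the cover ((value of joint lever below 0.2 rad or value of joint lever above 0.8 rad) and not ((horizontal distance between straightedge and cover_flat below 0.025 m and angle between the x axis of straightedge and the x axis of cover_flat, either way round below 0.2 rad and z of straightedge in the frame of cover_flat between 0.016 and 0.031 m and world y of cover_flat below 0 m) or (horizontal distance between straightedge and cover_bowed below 0.025 m and angle between the x axis of straightedge and the x axis of cover_bowed, either way round below 0.2 rad and z of straightedge in the frame of cover_bowed between 0.016 and 0.031 m and world y of cover_bowed below 0 m))).
It fails at once if the white bottle is knocked over (angle between bottle_pe's own z axis and vertical above 0.5 rad).
It also fails if it takes over 62 s, if anything falls off the work surface, if the arm or the gripper's body presses on something with over 40 N, if the wrist force passes 120 N, or if a joint passes its speed limit or range.

## Robot

A 6-joint arm with a two-finger parallel gripper is mounted at the origin on a cart in front of the work surface, level with it; the furniture and walls round the work are solid. World frame = base frame: x ahead of the robot, y to its left, z up, the work surface at z = 0. Lengths are in m, angles in rad, forces in N, time in s.
With the tool pointing down it reaches from about 0.375 to 0.9 m from the base axis. Payload 3.1 kg.
Tool frame: the origin (TCP) lies on the centre line of the jaws, within the pads' length; the fingertips stand 8 mm ahead of it and the grasp point (between the pads) lies 11 mm behind it (robot.tip_extent is the distance from the TCP to the fingertips, in m); y points along the fingers, z is the direction in which the jaws open and shut, and the axes are right-handed (so a half turn about y gives the same grasp; the last joint's range is limited). The gripper opens to 87 mm and grips with 3 to 60 N. Pads are 19 mm wide; open, the fingers measure 117 mm over their backs; the gripper's body (75 mm by 190 mm) begins 51 mm behind the grasp point.
Start: joints at [1.141, 0.527, 1.433, -0, 1.181, -0.178], TCP at [0.155, 0.605, 0.231] pointing down, gripper open.
Joint ranges: [-3.08, 3.08], [-0.75, 2.2], [0.22, 2.44], [-1.43, 4.57], [0, 2.65], [-2.85, 2.85]. Speed limits (rad/s): [2.79, 2.79, 3.14, 3.14, 3.14, 3.14].

## Interface

Orientations are given as a unit quaternion [x, y, z, w].
In Python, from rig import robot gives the robot as it stands.
- The arm moves only by the shell command python3 -m crank 'ROWS' [FORCE]. ROWS is JSON, a list that holds one entry, the list of rows, each a list of 7 numbers: the turn, a rotation vector about the tool's x, y, z in degrees, then the shift along the tool's x, y, z in m, then the opening in per cent of the stroke, from 0 (shut) to 100 (fully open). In form: [[[ax, ay, az, dx, dy, dz, gripper], ...]]. A call has exactly 5 rows; each row shifts and turns the commanded pose from where the row before left it, along the tool's axes as they then stand; what a row does not reach is not made up. A row lasts 1/8 s, in which the tool goes at most 62.5 mm and 10.7 degrees, less where a joint would pass 70% of its speed; a pose out of reach is approached as far as the arm can. A call with a gripper value outside its range is refused whole. The fingers move at their own pace and stop on an object; FORCE is the grip in N (left out, the last holds). Time passes only in rows, so rows that do not move let the fingers close, or fill a call up. It gives the time, the measured TCP pose, the force and the opening at its end, in the units of the state.
- robot.get_obs(): the state, without advancing time (a new reading comes with each control period).
- robot.camera(name): name is "scene" or "top"; returns a dict with "img" (384x512x3 uint8, red, green, blue), "K" (3x3 intrinsics, pixels), "dist_coeffs" ([k1, k2, p1, p2, k3] as OpenCV has them; the pictures are not rectified), "R" (3x3) and "t" (3): a world point X has camera coordinates R X + t. Camera axes: x right, y down, z forward; pixel columns grow to the right and rows downward; lengths in m; the calibration is good to about 2 mm. A picture is of the moment at which its call begins. There is no depth.
- robot.hand_in(): hands the job in, once; it reports no verdict.
Trained networks look in a picture, given as the dict that the camera call returned (one of the last four; its "shot" number tells which), for a name from the list of things; names that differ only in an ending like _2 or _b are one class to them, and where a whole thing is asked for, a point or a joint stands for the part that bears it (a point fixed in the world has none). Each returns a list of dicts, best first, with "conf" (0 to 1); they miss things now and then, are a little off and sometimes report something else, mostly with a low value. They report only what shows in the picture. A call takes as long as a camera call.
- robot.spot_in(picture, thing): "at" ([row, column] in pixels, amid what is visible of it).
The state is a dict: "time": time; "q": joint angles; "joint_velocities": joint speeds; "joint_torque": joint torques, N m; "position": TCP position; "tool_rot": TCP orientation; "ft_force": force on the tool from outside, world axes, zero at the start; "moment": the same for the moment, N m; "grip_width": finger opening in m.
Only numpy, scipy, OpenCV 4.12 (cv2) and the standard library are available. Lean on these libraries where they do the work, as an engineer would, in place of code of your own. Each camera call takes 0.05 s, during which the arm holds its last target.

## Working session

There is one attempt and no reset: what is moved stays moved. The work goes in short steps, Python scripts to look and compute and a shell command to move; the robot and the scene stay as the last step left them, time stands still between calls to the robot, and variables do not carry over. Pictures are saved under pics/ and viewed, and the job is handed in when it is done.

```bash
ls; mkdir -p pics; python3 - <<'E'
from rig import robot
import cv2,numpy as np
o=robot.get_obs()
for k in o: print(k,o[k])
for n in("scene","top"):
    c=robot.camera(n); cv2.imwrite(f"pics/{n}0.png",c["img"][:,:,::-1])
    print(n,c["K"],c["dist_coeffs"],c["R"],c["t"],c["shot"])
    for t in("straightedge","cover_flat","cover_bowed","lever_tip","lever_base","bottle_pe"):
        print(t,[(d["at"],round(d["conf"],2)) for d in robot.spot_in(c,t)])
E
```

```text
pics
time 0.0
q [ 1.14146731e+00  5.28454955e-01  1.43388859e+00 -2.29945542e-06
  1.18136059e+00 -1.78512873e-01]
joint_velocities [ 0.00085867  0.00013314  0.00045956 -0.00183786  0.00035092  0.0007534 ]
joint_torque [-1.84423741e-03 -4.40039241e+01 -1.76590419e+01  6.30018348e-02
  5.80154860e-02 -1.72903806e-04]
position [0.1548061  0.60480371 0.22958284]
tool_rot [ 0.70226585 -0.08866697  0.0882216  -0.70084078]
ft_force [-0.8890349   0.53824742 -0.00317812]
moment [-0.00397523 -0.06038203  0.05810973]
grip_width 0.08644257685667527
scene [[353.53876749   0.         253.35285267]
 [  0.         353.53876749 192.03038699]
 [  0.           0.           1.        ]] [-0.03016062  0.          0.          0.          0.        ] [[-0.84102825 -0.54083971  0.012802  ]
 [-0.29327581  0.43591566 -0.85086241]
 [ 0.45459958 -0.71935384 -0.52523259]] [0.47366493 0.2746762  0.59602995] 1
straightedge [([248.0, 303.7], 0.94)]
cover_flat [([188.9, 314.6], 0.64)]
cover_bowed []
lever_tip [([262.1, 247.1], 0.59)]
lever_base [([297.6, 255.1], 0.95)]
bottle_pe [([146.6, 230.9], 0.66), ([262.7, 243.5], 0.39)]
top [[371.37592093   0.         252.76983383]
 [  0.         371.37592093 196.98844241]
 [  0.           0.           1.        ]] [-0.02813844  0.          0.          0.          0.        ] [[ 0.01680509 -0.9996426   0.0207909 ]
 [-0.99764582 -0.01814697 -0.06613247]
 [ 0.06648612 -0.01963059 -0.99759422]] [-0.05467826  0.57624715  1.02947685] 2
straightedge [([243.1, 247.4], 0.59)]
cover_flat [([211.8, 334.5], 0.67), ([235.1, 177.9], 0.58)]
cover_bowed [([167.8, 182.9], 0.84), ([242.8, 249.9], 0.42)]
lever_tip []
lever_base [([233.2, 176.1], 0.85), ([231.5, 169.4], 0.47)]
bottle_pe [([135.3, 298.4], 0.73)]
```

View pics/scene0.png

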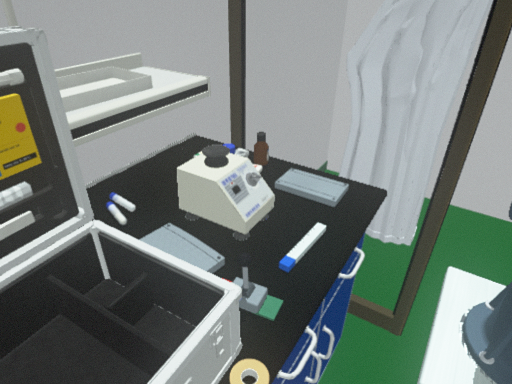

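View pics/top0.png

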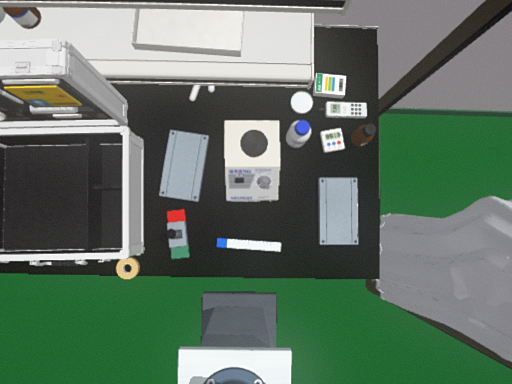

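The scene view shows the straightedge at about (248,304) and the lever with its green plate towards the robot. In the top view the straightedge runs from its blue end (243,221) to its bare end (247,281). The right cover covers cols 319–358 and rows 178–246, the lever base is at (233,177), and the bottle is at (133,299). Next I'll measure these.

```bash
cat > h.py <<'E'
import numpy as np,cv2
from rig import robot
def px2w(c,rc,z):
    K=np.array(c["K"]);d=np.array(c["dist_coeffs"]);R=np.array(c["R"]);t=np.array(c["t"])
    p=np.atleast_2d(np.array(rc,float))[:,::-1].reshape(-1,1,2).copy()
    u=cv2.undistortPoints(p,K,d).reshape(-1,2)
    C=-R.T@t
    r=np.c_[u,np.ones(len(u))]@R
    return C+r*((z-C[2])/r[:,2])[:,None]
def w2px(c,X):
    p,_=cv2.projectPoints(np.atleast_2d(np.array(X,float)),cv2.Rodrigues(np.array(c["R"]))[0],np.array(c["t"]),np.array(c["K"]),np.array(c["dist_coeffs"]))
    return p.reshape(-1,2)[:,::-1]
def rect(c,mask,z):
    """largest blob -> min area rect in world at height z"""
    n,l,s,_=cv2.connectedComponentsWithStats(mask.astype(np.uint8))
    i=1+np.argmax(s[1:,4]); rr=np.argwhere(l==i)
    w=px2w(c,rr,z)[:,:2]
    r=cv2.minAreaRect((w*1000).astype(np.float32))
    return s[i],np.round(w.mean(0),4),r
E
python3 - <<'E'
from h import *
c=robot.camera("top"); im=c["img"]; hsv=cv2.cvtColor(im,cv2.COLOR_RGB2HSV)
def roi(m,r0,r1,c0,c1):
    o=np.zeros(m.shape,bool);o[r0:r1,c0:c1]=m[r0:r1,c0:c1];return o
v=hsv[...,2]>90
print("se",rect(c,roi(v,230,260,208,290),.016))
blue=(hsv[...,0]>100)&(hsv[...,0]<130)&(hsv[...,1]>150)&v
print("blue",rect(c,roi(blue,230,260,208,290),.016))
print("cover",rect(c,roi(v,170,255,312,366),.02))
print("red",rect(c,roi((hsv[...,0]<10)&(hsv[...,1]>150)&v,205,230,160,195),.006))
print("green",rect(c,roi((hsv[...,0]>50)&(hsv[...,0]<90)&(hsv[...,1]>80),240,262,160,195),.006))
for n,p in(("cap",[127,302]),("coverL",[167.8,182.9])): print(n,px2w(c,p,.13 if n=="cap" else .02))
a=cv2.resize(im[170:270,150:380],None,fx=3.4,fy=3.4,interpolation=cv2.INTER_CUBIC); cv2.imwrite("pics/topz.png",a[:,:,::-1])
E
```

```text
se (array([216, 238,  66,  14, 638], dtype=int32), array([ 0.4437, -0.0346]), ((443.7780456542969, -35.06938171386719), (182.9422607421875, 27.480127334594727), 86.84099578857422))
blue (array([216, 238,  11,  10, 101], dtype=int32), array([0.4477, 0.042 ]), ((447.6493835449219, 42.408966064453125), (25.155792236328125, 28.066457748413086), 0.9377257823944092))
cover (array([ 319,  177,   40,   68, 2656], dtype=int32), array([ 0.5431, -0.2871]), ((543.8152465820312, -288.4775390625), (191.16404724121094, 111.6128158569336), 0.3287721872329712))
red (array([167, 209,  19,  13, 211], dtype=int32), array([0.522 , 0.1728]), ((522.2628173828125, 173.0623779296875), (32.55915069580078, 51.83038330078125), 6.723455905914307))
green (array([170, 245,  20,  15, 218], dtype=int32), array([0.4176, 0.1589]), ((417.8871765136719, 159.28135681152344), (33.44356918334961, 52.46014404296875), 9.044964790344238))
cap [[ 0.75231343 -0.16592142  0.13      ]]
coverL [[0.65629545 0.15462187 0.02      ]]
```

View pics/topz.png

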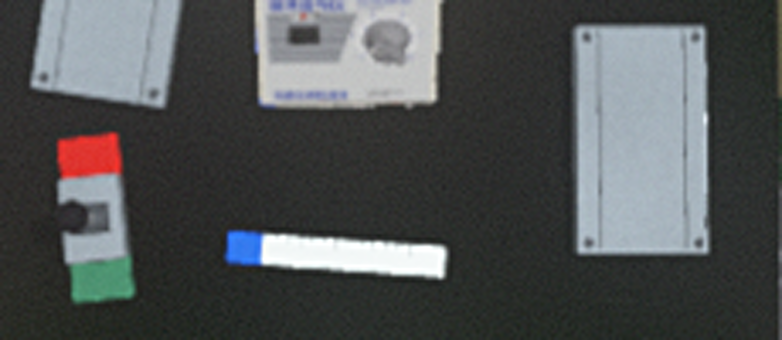

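```bash
cat >> h.py <<'E'
from scipy.spatial.transform import Rotation as Ro
def goal(yaw):
    """tool y down, tool z (jaw axis) at world yaw deg"""
    a=np.radians(yaw); z=np.array([np.cos(a),np.sin(a),0]); y=np.array([0,0,-1.]); x=np.cross(y,z)
    return Ro.from_matrix(np.c_[x,y,z])
def delta(p,yaw):
    o=robot.get_obs(); r=Ro.from_quat(o["tool_rot"]); m=r.as_matrix()
    print("t",round(o["time"],2),"pos",np.round(o["position"],4),"jawyaw",round(np.degrees(np.arctan2(m[1,2],m[0,2])),2),"F",np.round(o["ft_force"],1),"w",round(o["grip_width"],4),"q",np.round(o["q"],2))
    print("turn",np.round(np.degrees((r.inv()*goal(yaw)).as_rotvec()),2),"shift",np.round(r.inv().apply(np.array(p)-o["position"]),4))
E
python3 - <<'E'
from h import *
for y in(-3.2,176.8): delta([.444,-.035,.15],y)
print(Ro.from_quat(robot.get_obs()["tool_rot"]).as_matrix().round(3))
E
```

```text
t 0.75 pos [0.1551 0.6054 0.2305] jawyaw 75.63 F [-0.3  0.6  0.1] w 0.0867 q [ 1.14  0.53  1.43  0.    1.18 -0.18]
turn [-0.   78.83 -0.  ] shift [ 0.4388  0.0805 -0.5487]
t 0.75 pos [0.1551 0.6054 0.2305] jawyaw 75.63 F [-0.3  0.6  0.1] w 0.0867 q [ 1.14  0.53  1.43  0.    1.18 -0.18]
turn [  -0.   -101.17    0.  ] shift [ 0.4388  0.0805 -0.5487]
[[ 0.969 -0.     0.248]
 [-0.248  0.     0.969]
 [-0.    -1.     0.   ]]
```

```bash
python3 -m crank '[[[0,0,0,0.0366,0,-0.0457,100],[0,0,0,0.0366,0,-0.0457,100],[0,0,0,0.0366,0,-0.0457,100],[0,0,0,0.0366,0,-0.0457,100],[0,0,0,0.0366,0,-0.0457,100]]]'
python3 -m crank '[[[0,0,0,0.0366,0,-0.0457,100],[0,0,0,0.0366,0,-0.0457,100],[0,0,0,0.0366,0,-0.0457,100],[0,0,0,0.0366,0,-0.0457,100],[0,0,0,0.0366,0,-0.0457,100]]]'
python3 -m crank '[[[0,0,0,0.0366,0,-0.0457,100],[0,0,0,0.0366,0,-0.0457,100],[0,10,0,0,0,0,100],[0,10,0,0,0,0,100],[0,10,0,0,0,0,100]]]'
python3 -m crank '[[[0,10,0,0,0.01,0,100],[0,10,0,0,0.01,0,100],[0,10,0,0,0.01,0,100],[0,10,0,0,0.01,0,100],[0,8.8,0,0,0.01,0,100]]]'
python3 - <<'E'
from h import *
delta([.444,-.035,.014],-3.2)
E
```

```text
time: 1.38
position: [0.2764, 0.3372, 0.2309]
tool_rot: [-0.701, 0.088, -0.089, 0.702]
ft_force: [0.3, -0.0, -0.3]
grip_width: 0.0872
time: 2.0
position: [0.3971, 0.07, 0.231]
tool_rot: [-0.701, 0.088, -0.089, 0.702]
ft_force: [1.3, -0.8, -0.8]
grip_width: 0.0869
time: 2.62
position: [0.4445, -0.0352, 0.2307]
tool_rot: [-0.654, 0.269, -0.269, 0.654]
ft_force: [-0.7, 0.2, 0.6]
grip_width: 0.0868
time: 3.25
position: [0.4447, -0.0349, 0.1805]
tool_rot: [0.485, -0.515, 0.515, -0.485]
ft_force: [0.6, 0.5, 0.3]
grip_width: 0.0871
t 3.25 pos [ 0.4447 -0.0349  0.1805] jawyaw -3.47 F [0.6 0.5 0.3] w 0.0871 q [-0.33  0.37  1.92  0.    0.85 -0.27]
turn [-0.04 -0.27  0.01] shift [ 1.000e-04  1.665e-01 -8.000e-04]
```

```bash
python3 -m crank '[[[0,0,0,0,0.045,0,100],[0,0,0,0,0.045,0,100],[0,0,0,0,0.04,0,60],[0,0,0,0,0.025,0,60],[0,0,0,0,0.0115,0,60]]]'
python3 -m crank '[[[0,0,0,0,0,0,60],[0,0,0,0,0,0,0],[0,0,0,0,0,0,0],[0,0,0,0,0,0,0],[0,0,0,0,0,0,0]]]' 30
python3 - <<'E'
from h import *
delta([.444,-.035,.014],-3.2)
E
```

```text
time: 3.88
position: [0.4443, -0.0348, 0.0129]
tool_rot: [-0.486, 0.514, -0.513, 0.486]
ft_force: [-0.5, 0.3, 0.5]
grip_width: 0.0646
time: 4.5
position: [0.4451, -0.035, 0.0146]
tool_rot: [0.486, -0.513, 0.514, -0.486]
ft_force: [-0.0, -0.1, 2.6]
grip_width: 0.024
t 4.5 pos [ 0.4451 -0.035   0.0146] jawyaw -3.17 F [-0.  -0.1  2.6] w 0.024 q [-0.33  0.72  2.03  0.    0.39 -0.27]
turn [-0.11  0.03  0.03] shift [ 0.0001  0.0006 -0.0011]
```

```bash
python3 -m crank '[[[0,0,0,0,-0.02,0,0],[0,0,0,0,-0.035,0,0],[0,0,0,0,-0.035,0,0],[0,0,0,0.02,-0.02,0,0],[0,0,0,0.04,0,0,0]]]'
python3 -m crank '[[[0,0,0,0.04,0,0.01,0],[0,0,0,0.04,0,0.02,0],[0,0,0,0.04,0,0.025,0],[0,0,0,0.04,0,0.025,0],[0,0,0,0.03,0,0.018,0]]]'
python3 - <<'E'
from h import *
delta([.5435,-.288,.12],-89.7)
E
```

```text
time: 5.12
position: [0.4413, -0.0944, 0.1254]
tool_rot: [0.486, -0.512, 0.514, -0.487]
ft_force: [0.4, 0.3, -3.4]
grip_width: 0.0236
time: 5.75
position: [0.5287, -0.2914, 0.1234]
tool_rot: [-0.486, 0.514, -0.514, 0.486]
ft_force: [0.2, -0.2, -3.8]
grip_width: 0.0235
t 5.75 pos [ 0.5287 -0.2914  0.1234] jawyaw -3.22 F [ 0.2 -0.2 -3.8] w 0.0235 q [-0.69  0.64  1.58 -0.    0.93 -0.63]
turn [5.000e-02 8.648e+01 1.000e-02] shift [-0.0043  0.0034  0.0146]
```

```bash
python3 -m crank '[[[0,0,0,-0.004,0,0.0146,0],[0,9.5,0,0,0,0,0],[0,9.5,0,0,0,0,0],[0,9.5,0,0,0,0,0],[0,9.5,0,0,0,0,0]]]'
python3 -m crank '[[[0,9.5,0,0,0,0,0],[0,9.5,0,0,0,0,0],[0,9.5,0,0,0,0,0],[0,9.5,0,0,0,0,0],[0,9.5,0,0,0,0,0]]]'
python3 -m crank '[[[0,1,0,0,0.02,0,0],[0,0,0,0,0.025,0,0],[0,0,0,0,0.02,0,0],[0,0,0,0,0,0,0],[0,0,0,0,0,0,0]]]'
python3 - <<'E'
from h import *
delta([.5435,-.288,.039],-89.7)
c=robot.camera("top"); im=c["img"]
cv2.imwrite("pics/place.png",cv2.resize(im[150:270,230:390],None,fx=4.5,fy=4.5)[:,:,::-1])
E
```

```text
time: 6.38
position: [0.5423, -0.2845, 0.1232]
tool_rot: [-0.291, 0.646, -0.643, 0.29]
ft_force: [0.7, 1.1, -3.0]
grip_width: 0.0238
time: 7.0
position: [0.5422, -0.2845, 0.1232]
tool_rot: [-0.008, 0.708, -0.706, 0.006]
ft_force: [-0.1, -0.6, -3.1]
grip_width: 0.0235
time: 7.62
position: [0.5434, -0.286, 0.0593]
tool_rot: [-0.002, 0.707, -0.707, 0.002]
ft_force: [0.7, 0.5, -3.4]
grip_width: 0.0235
t 7.62 pos [ 0.5434 -0.286   0.0593] jawyaw -89.64 F [ 0.7  0.5 -3.4] w 0.0235 q [-0.67  0.74  1.58  0.    0.82  0.9 ]
turn [0.02 0.06 0.01] shift [-0.0001  0.0203  0.002 ]
```

View pics/place.png

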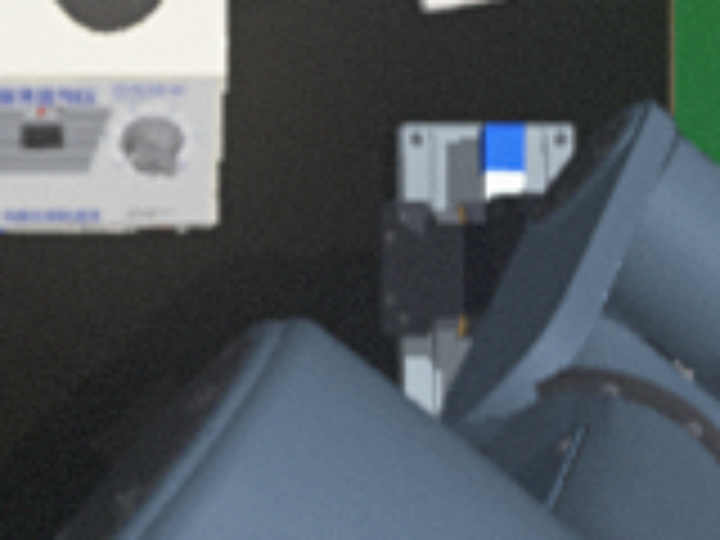

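```bash
python3 -m crank '[[[0,0,0,0,0.009,0.001,0],[0,0,0,0,0.007,0.001,0],[0,0,0,0,0.001,0,0],[0,0,0,0,0,0,0],[0,0,0,0,0,0,0]]]'
python3 -m crank '[[[0,0,0,0,0.001,0,0],[0,0,0,0,0.001,0,0],[0,0,0,0,0.001,0,0],[0,0,0,0,0,0,0],[0,0,0,0,0,0,0]]]'
python3 - <<'E'
from h import *
delta([.5435,-.288,.039],-89.7)
E
```

```text
time: 8.3
position: [0.5434, -0.2888, 0.0422]
tool_rot: [0.002, -0.707, 0.707, -0.002]
ft_force: [-0.3, 0.6, -3.2]
grip_width: 0.0236
time: 8.93
position: [0.5433, -0.2887, 0.039]
tool_rot: [-0.002, 0.707, -0.707, 0.002]
ft_force: [-0.2, -0.5, -2.9]
grip_width: 0.0234
t 8.93 pos [ 0.5433 -0.2887  0.039 ] jawyaw -89.67 F [-0.2 -0.5 -2.9] w 0.0234 q [-0.67  0.77  1.59  0.    0.78  0.9 ]
turn [0.   0.03 0.  ] shift [-0.0002  0.     -0.0007]
```

```bash
python3 -m crank '[[[0,0,0,0,0.001,0,0],[0,0,0,0,0.001,0,0],[0,0,0,0,0,0,0],[0,0,0,0,0,0,0],[0,0,0,0,0,0,0]]]'
python3 -m crank '[[[0,0,0,0,0.001,0,0],[0,0,0,0,0.001,0,0],[0,0,0,0,0,0,0],[0,0,0,0,0,0,0],[0,0,0,0,0,0,0]]]'
```

```text
time: 9.55
position: [0.5433, -0.2887, 0.0371]
tool_rot: [0.002, -0.707, 0.707, -0.002]
ft_force: [-0.8, -0.0, -3.0]
grip_width: 0.0236
time: 10.18
position: [0.5433, -0.2887, 0.0351]
tool_rot: [0.002, -0.707, 0.707, -0.002]
ft_force: [0.3, -0.4, -3.5]
grip_width: 0.0238
```

```bash
python3 -m crank '[[[0,0,0,0,0.001,0,0],[0,0,0,0,0,0,0],[0,0,0,0,0,0,0],[0,0,0,0,0,0,0],[0,0,0,0,0,0,0]]]'
python3 -m crank '[[[0,0,0,0,0.001,0,0],[0,0,0,0,0,0,0],[0,0,0,0,0,0,0],[0,0,0,0,0,0,0],[0,0,0,0,0,0,0]]]'
```

```text
time: 10.8
position: [0.5434, -0.2887, 0.0346]
tool_rot: [0.002, -0.707, 0.707, -0.002]
ft_force: [-1.9, 1.9, 6.3]
grip_width: 0.0239
time: 11.42
position: [0.5434, -0.2887, 0.0346]
tool_rot: [0.002, -0.707, 0.707, -0.002]
ft_force: [-3.1, 2.1, 11.2]
grip_width: 0.0239
```

```bash
python3 -m crank '[[[0,0,0,0,-0.002,0,0],[0,0,0,0,0,0,60],[0,0,0,0,0,0,60],[0,0,0,0,0,0,60],[0,0,0,0,-0.01,0,60]]]'
python3 -m crank '[[[0,0,0,0,-0.035,0,60],[0,0,0,0,-0.035,0,60],[0,0,0,0,-0.035,0,0],[0,0,0,-0.035,0,0,0],[0,0,0,-0.035,0,0,0]]]'
python3 - <<'E'
from h import *
delta([.6135,-.288,.05],-89.7)
c=robot.camera("top"); im=c["img"]
cv2.imwrite("pics/rel.png",cv2.resize(im[150:270,230:390],None,fx=4.5,fy=4.5)[:,:,::-1])
c=robot.camera("scene"); im=c["img"]
cv2.imwrite("pics/rels.png",cv2.resize(im[140:240,230:390],None,fx=4.5,fy=4.5)[:,:,::-1])
E
```

```text
time: 12.05
position: [0.5427, -0.2883, 0.0446]
tool_rot: [-0.003, 0.708, -0.707, 0.001]
ft_force: [0.6, -0.5, -0.9]
grip_width: 0.0502
time: 12.68
position: [0.6143, -0.2887, 0.1521]
tool_rot: [0.001, -0.707, 0.708, -0.003]
ft_force: [-0.7, -0.6, -0.5]
grip_width: 0.0301
t 12.68 pos [ 0.6143 -0.2887  0.1521] jawyaw -89.71 F [-0.7 -0.6 -0.5] w 0.0301 q [-0.6   0.69  1.36 -0.    1.1   0.96]
turn [-0.09 -0.01 -0.12] shift [ 0.001   0.1021 -0.0008]
```

View pics/rel.png

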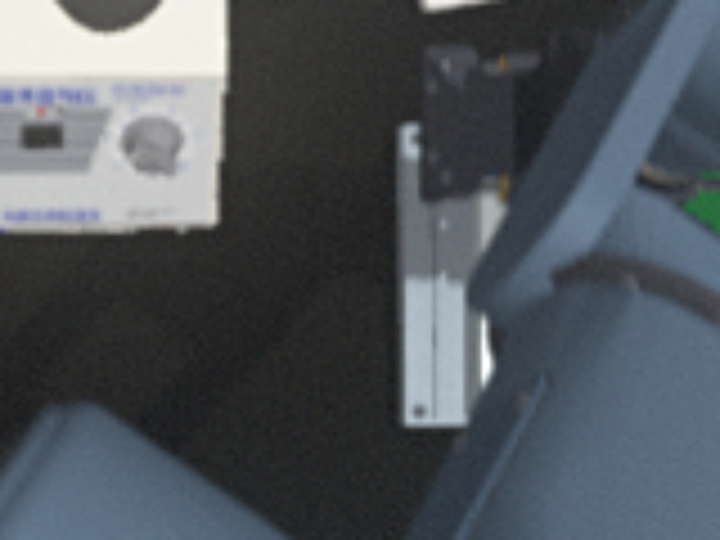

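View pics/rels.png

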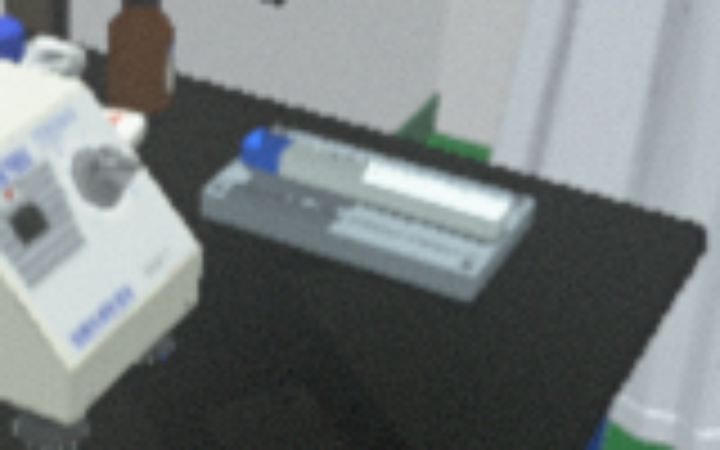

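The straightedge lies lengthwise on the cover with its blue end ahead, and it touched down at the flat-face height. Now the blue end.

```bash
python3 -m crank '[[[0,0,0,0,0.04,0,0],[0,0,0,0,0.035,0,0],[0,0,0,0,0.02,0,0],[0,0,0,0,0.005,0,0],[0,0,0,0,0,0,0]]]'
python3 -m crank '[[[0,0,0,0,0.003,0,0],[0,0,0,0,0.003,0,0],[0,0,0,0,0.001,0,0],[0,0,0,0,0.001,0,0],[0,0,0,0,0,0,0]]]'
```

```text
time: 13.4
position: [0.6136, -0.2887, 0.0507]
tool_rot: [0.002, -0.707, 0.707, -0.002]
ft_force: [1.4, -0.2, -0.6]
grip_width: 0.0007
time: 14.02
position: [0.6138, -0.2886, 0.0444]
tool_rot: [0.002, -0.707, 0.707, -0.003]
ft_force: [-1.8, 1.1, 9.4]
grip_width: 0.0001
```

```bash
python3 -m crank '[[[0,0,0,0,0,0,0],[0,0,0,0,0,0,0],[0,0,0,0,0,0,0],[0,0,0,0,0,0,0],[0,0,0,0,0,0,0]]]'
python3 - <<'E'
from h import *
c=robot.camera("scene"); im=c["img"]
cv2.imwrite("pics/pb.png",cv2.resize(im[140:240,230:390],None,fx=4.5,fy=4.5)[:,:,::-1])
E
python3 -m crank '[[[0,0,0,0,-0.012,0,0],[0,0,0,0,-0.03,0,0],[0,0,0,0.045,0,0,0],[0,0,0,0.05,0,0,0],[0,0,0,0.045,0,0,0]]]'
python3 -m crank '[[[0,0,0,0,0.022,0,0],[0,0,0,0,0.01,0,0],[0,0,0,0,0,0,0],[0,0,0,0,0,0,0],[0,0,0,0,0,0,0]]]'
python3 - <<'E'
from h import *
delta([.4735,-.2887,.046],-89.7)
E
```

```text
time: 14.65
position: [0.6138, -0.2886, 0.0445]
tool_rot: [0.002, -0.707, 0.707, -0.003]
ft_force: [-2.7, 0.9, 9.4]
grip_width: 0.0004
time: 15.32
position: [0.472, -0.289, 0.0846]
tool_rot: [0.002, -0.707, 0.707, -0.002]
ft_force: [-0.2, 0.2, -0.7]
grip_width: 0.0004
time: 15.95
position: [0.474, -0.2892, 0.0525]
tool_rot: [0.002, -0.707, 0.707, -0.003]
ft_force: [-0.4, -0.9, -0.5]
grip_width: 0.0003
t 15.95 pos [ 0.474  -0.2892  0.0525] jawyaw -89.63 F [-0.4 -0.9 -0.5] w 0.0003 q [-0.75  0.7   1.74 -0.    0.7   0.82]
turn [-0.05  0.07 -0.05] shift [ 0.0005  0.0065 -0.0006]
```

View pics/pb.png

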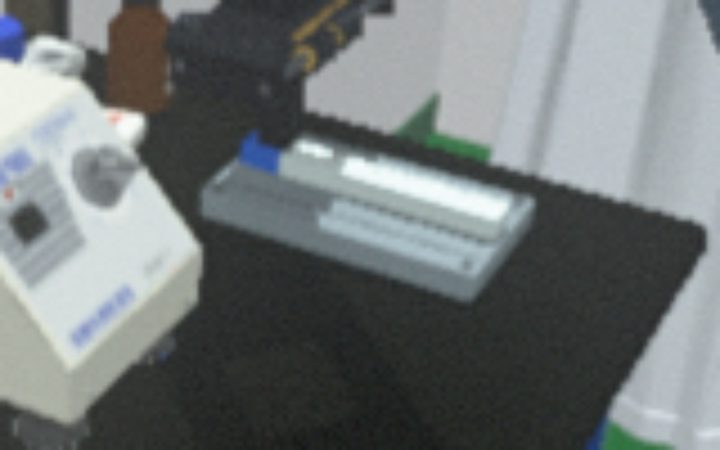

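The bar stays where it was under about 9 N: its bare end still sits at about (505,230) in the crop, with no rocking. Now the bare end.

```bash
python3 -m crank '[[[0,0,0,0,0.005,0,0],[0,0,0,0,0.003,0,0],[0,0,0,0,0.001,0,0],[0,0,0,0,0.001,0,0],[0,0,0,0,0,0,0]]]'
python3 -m crank '[[[0,0,0,0,0,0,0],[0,0,0,0,0,0,0],[0,0,0,0,0,0,0],[0,0,0,0,0,0,0],[0,0,0,0,0,0,0]]]'
python3 - <<'E'
from h import *
c=robot.camera("scene"); im=c["img"]
cv2.imwrite("pics/pe.png",cv2.resize(im[140:240,230:390],None,fx=4.5,fy=4.5)[:,:,::-1])
E
```

```text
time: 16.58
position: [0.4733, -0.289, 0.0443]
tool_rot: [0.002, -0.707, 0.707, -0.002]
ft_force: [-4.2, 1.4, 17.4]
grip_width: 0.0003
time: 17.2
position: [0.4733, -0.289, 0.0443]
tool_rot: [0.002, -0.707, 0.707, -0.002]
ft_force: [-2.8, 2.1, 17.7]
grip_width: 0.0003
```

View pics/pe.png

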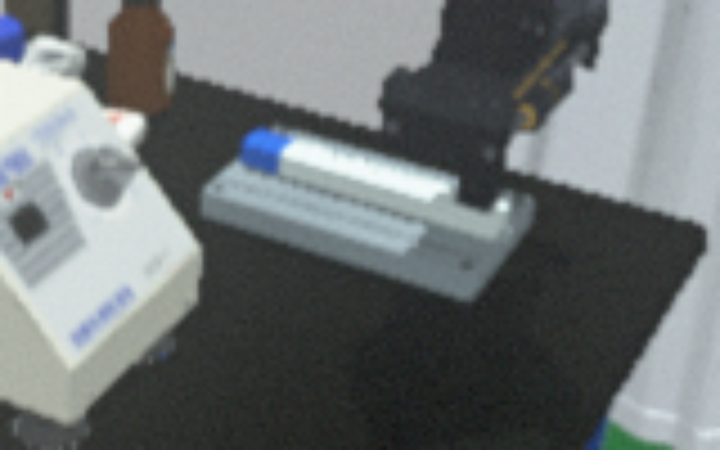

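The bare end also holds at the same height (TCP 0.0443, against 0.0445 at the blue end) under 17 N. The cover is flat, so the lever goes to green, which is the robot's side. I'll lift off and measure the lever.

```bash
python3 -m crank '[[[0,0,0,0,-0.012,0,0],[0,0,0,0,-0.04,0,0],[0,0,0,0,-0.05,0,0],[0,0,0,0.02,-0.05,0,0],[0,0,0,0.02,-0.02,0,0]]]'
python3 -m crank '[[[0,-9.7,0,0,0,0,0],[0,-9.7,0,0,0,0,0],[0,-9.7,0,0,0,0,0],[0,-9.7,0,0,0,0,0],[0,-9.7,0,0,0,0,0]]]'
python3 -m crank '[[[0,-9.7,0,0,0,0,0],[0,-9.7,0,0,0,0,0],[0,-9.7,0,0,0,0,0],[0,-9.7,0,0,0,0,0],[0,-9.7,0,0,0,0,0]]]'
python3 - <<'E'
from h import *
delta([.43,.169,.22],7.5)
for n in("top","scene"):
    c=robot.camera(n); im=c["img"]
    print([(d["at"],round(d["conf"],2)) for d in robot.spot_in(c,"lever_tip")])
    # predicted ball for lever offset s along axis
    for s in(-.02,0,.02): print(s,w2px(c,[.470+s*.991,.166+s*.13,.102]).round(1))
    r=(200,265,150,210) if n=="top" else (240,330,210,300)
    cv2.imwrite(f"pics/lev_{n}.png",cv2.resize(im[r[0]:r[1],r[2]:r[3]],None,fx=6,fy=6,interpolation=cv2.INTER_CUBIC)[:,:,::-1])
    if n=="top": cv2.imwrite("pics/cov.png",cv2.resize(im[150:270,230:390],None,fx=4.5,fy=4.5)[:,:,::-1])
E
```

```text
time: 17.88
position: [0.434, -0.2903, 0.2171]
tool_rot: [0.001, -0.706, 0.709, -0.004]
ft_force: [1.0, -0.7, 0.8]
grip_width: 0.0004
time: 18.5
position: [0.4331, -0.2891, 0.214]
tool_rot: [-0.294, 0.643, -0.643, 0.294]
ft_force: [0.6, -0.2, 0.7]
grip_width: 0.0004
time: 19.12
position: [0.4331, -0.2891, 0.2139]
tool_rot: [-0.532, 0.466, -0.465, 0.532]
ft_force: [-0.6, -0.9, 0.4]
grip_width: 0.0002
t 19.12 pos [ 0.4331 -0.2891  0.2139] jawyaw 7.65 F [-0.6 -0.9  0.4] w 0.0002 q [-0.8   0.41  1.71 -0.    1.02 -0.94]
turn [ 0.01  0.15 -0.02] shift [-0.4545 -0.0059  0.0579]
[([229.0, 170.9], 0.5)]
-0.02 [[242.6 171.9]]
0 [[234.8 171.1]]
0.02 [[227.1 170.3]]
[([263.6, 245.7], 0.69)]
-0.02 [[263.3 257.8]]
0 [[259.9 247.8]]
0.02 [[256.6 237.9]]
```

View pics/lev_top.png

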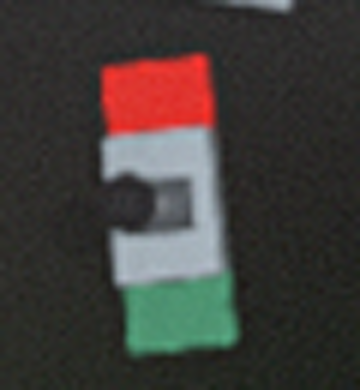

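View pics/lev_scene.png

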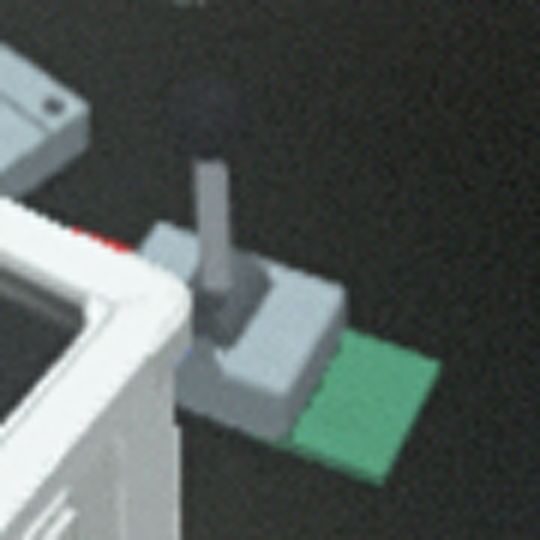

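View pics/cov.png

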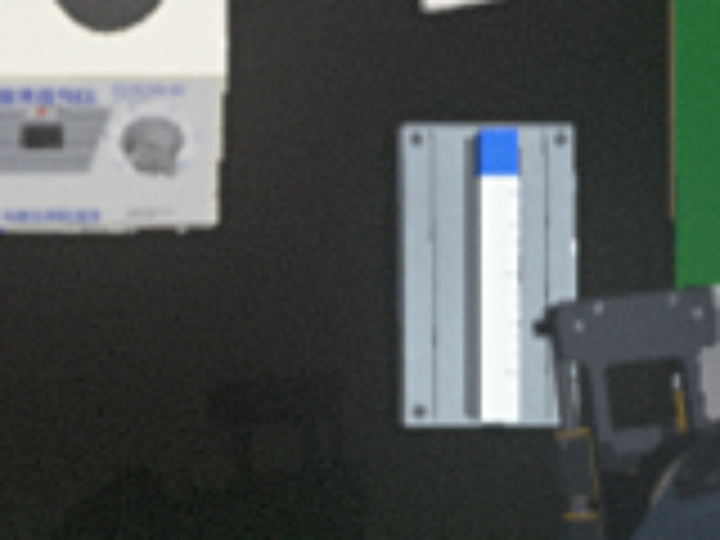

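```bash
python3 -m crank '[[[0,0,0,-0.0454,0,0.0058,0],[0,0,0,-0.0454,0,0.0058,0],[0,0,0,-0.0454,0,0.0058,0],[0,0,0,-0.0454,0,0.0058,0],[0,0,0,-0.0454,0,0.0058,0]]]'
python3 -m crank '[[[0,0,0,-0.0454,0,0.0058,0],[0,0,0,-0.0454,0,0.0058,0],[0,0,0,-0.0454,0,0.0058,0],[0,0,0,-0.0454,0,0.0058,0],[0,0,0,-0.0454,0,0.0058,0]]]'
python3 -m crank '[[[0,0,0,0,0,0.045,0],[0,0,0,0,0,0.045,0],[0,0,0,0,0,0,0],[0,0,0,0,0.02,0,0],[0,0,0,0,0,0,0]]]'
python3 - <<'E'
from h import *
delta([.516,.172,.083],7.5)
c=robot.camera("scene"); im=c["img"]
cv2.imwrite("pics/lev2.png",cv2.resize(im[150:340,150:350],None,fx=3,fy=3)[:,:,::-1])
E
```

```text
time: 19.95
position: [0.4331, -0.0591, 0.2142]
tool_rot: [-0.53, 0.468, -0.468, 0.53]
ft_force: [0.3, 1.2, -0.5]
grip_width: 0.0002
time: 20.58
position: [0.4329, 0.1699, 0.2142]
tool_rot: [-0.53, 0.468, -0.468, 0.531]
ft_force: [1.1, -1.3, -0.5]
grip_width: 0.0006
time: 21.2
position: [0.5198, 0.1795, 0.1927]
tool_rot: [0.532, -0.469, 0.466, -0.529]
ft_force: [-0.3, -0.6, -0.4]
grip_width: 0.0002
t 21.2 pos [0.5198 0.1795 0.1927] jawyaw 7.25 F [-0.3 -0.6 -0.4] w 0.0002 q [0.13 0.48 1.66 0.   1.01 0.  ]
turn [ 0.29 -0.25 -0.  ] shift [ 0.007   0.1097 -0.0042]
```

View pics/lev2.png

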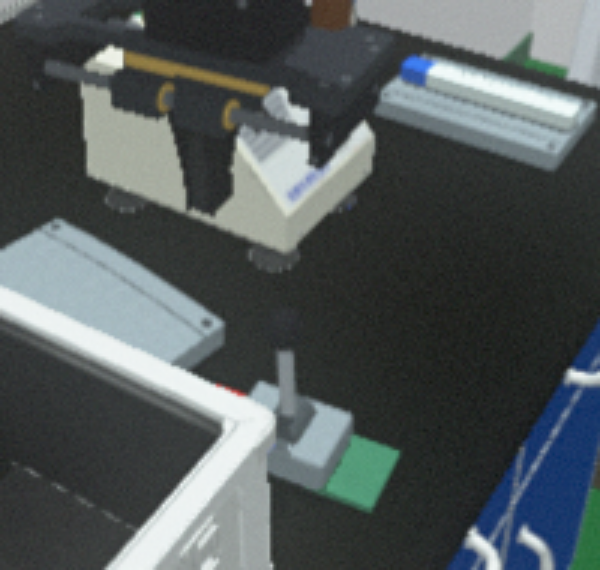

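The gripper stands behind the lever (ball at about (287,325) in the crop), and the bar still lies on the cover. I'll go down on the red side of the ball and draw it towards the robot.

```bash
python3 -m crank '[[[0,0,0,0.0035,0.02,0,0],[0,0,0,0.0035,0.03,0,0],[0,0,0,0,0.035,0,0],[0,0,0,0,0.02,0,0],[0,0,0,0,0.004,0,0]]]'
python3 -m crank '[[[0,0,0,0,0,-0.01,0],[0,0,0,0,0,-0.01,0],[0,0,0,0,0,-0.01,0],[0,0,0,0,0,-0.01,0],[0,0,0,0,0,-0.005,0]]]'
python3 - <<'E'
from h import *
delta([.460,.165,.083],7.5)
c=robot.camera("scene"); im=c["img"]
cv2.imwrite("pics/lev3.png",cv2.resize(im[190:340,180:330],None,fx=4,fy=4)[:,:,::-1])
E
```

```text
time: 21.88
position: [0.5222, 0.1728, 0.0846]
tool_rot: [0.531, -0.468, 0.467, -0.53]
ft_force: [-0.7, 0.8, -0.5]
grip_width: 0.0003
time: 22.5
position: [0.4776, 0.1671, 0.0854]
tool_rot: [-0.531, 0.467, -0.467, 0.531]
ft_force: [0.4, -0.3, 0.4]
grip_width: 0.0006
t 22.5 pos [0.4776 0.1671 0.0854] jawyaw 7.33 F [ 0.4 -0.3  0.4] w 0.0006 q [ 0.12  0.6   1.85 -0.    0.69 -0.01]
turn [-0.   -0.17  0.  ] shift [-0.0001  0.0024 -0.0178]
```

View pics/lev3.png

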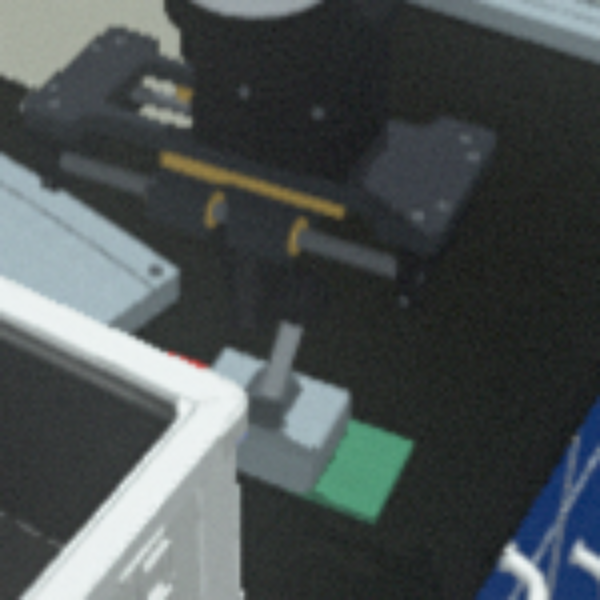

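The lever now leans towards green, so I'll carry on to the stop.

```bash
python3 -m crank '[[[0,0,0,0,0,-0.005,0],[0,0,0,0,0,-0.005,0],[0,0,0,0,0,-0.003,0],[0,0,0,0,0,-0.002,0],[0,0,0,0,0,0,0]]]'
python3 -m crank '[[[0,0,0,0,0,-0.002,0],[0,0,0,0,0,-0.002,0],[0,0,0,0,0,0,0],[0,0,0,0,0,0,0],[0,0,0,0,0,0,0]]]'
```

```text
time: 23.18
position: [0.4632, 0.1652, 0.085]
tool_rot: [0.531, -0.467, 0.467, -0.531]
ft_force: [-0.2, 0.2, 0.2]
grip_width: 0.0003
time: 23.8
position: [0.4594, 0.1648, 0.085]
tool_rot: [0.531, -0.467, 0.467, -0.531]
ft_force: [-0.4, -0.4, 0.5]
grip_width: 0.0009
```

```bash
python3 -m crank '[[[0,0,0,0,0,-0.002,0],[0,0,0,0,0,-0.001,0],[0,0,0,0,0,0,0],[0,0,0,0,0,0,0],[0,0,0,0,0,0,0]]]'
python3 -m crank '[[[0,0,0,0,0,-0.001,0],[0,0,0,0,0,-0.001,0],[0,0,0,0,0,0,0],[0,0,0,0,0,0,0],[0,0,0,0,0,0,0]]]'
```

```text
time: 24.42
position: [0.4566, 0.1644, 0.0851]
tool_rot: [0.531, -0.467, 0.467, -0.531]
ft_force: [1.7, -0.4, -0.8]
grip_width: 0.0006
time: 25.05
position: [0.4561, 0.1643, 0.0853]
tool_rot: [-0.53, 0.466, -0.468, 0.532]
ft_force: [4.9, 1.0, -2.8]
grip_width: 0.0002
```

The lever is at its stop: 4.9 N, and the motion has stalled. I'll back off, rise and check.

```bash
python3 -m crank '[[[0,0,0,0,0,0.01,0],[0,0,0,0,0,0.02,0],[0,0,0,0,0,0.02,0],[0,0,0,0,-0.03,0,0],[0,0,0,0,-0.04,0,0]]]'
python3 -m crank '[[[0,0,0,0,-0.05,0,0],[0,0,0,0,-0.04,0,0],[0,0,0,0,0,0,0],[0,0,0,0,0,0,0],[0,0,0,0,0,0,0]]]'
python3 - <<'E'
from h import *
c=robot.camera("scene"); im=c["img"]
print([(d["at"],round(d["conf"],2)) for d in robot.spot_in(c,"lever_tip")])
a=np.array([.991,.13]);
for th in(0,.1,.2,.3): s=80e-3*np.sin(th-.5); print(th,w2px(c,[.470+s*a[0],.166+s*a[1],.022+.08*np.cos(th-.5)]).round(1))
cv2.imwrite("pics/end1.png",cv2.resize(im[190:340,180:330],None,fx=4,fy=4)[:,:,::-1])
cv2.imwrite("pics/end2.png",cv2.resize(im[140:240,230:390],None,fx=4.5,fy=4.5)[:,:,::-1])
c=robot.camera("top"); im=c["img"]
cv2.imwrite("pics/end3.png",cv2.resize(im[110:270,150:390],None,fx=3.2,fy=3.2)[:,:,::-1])
m=np.zeros(im.shape[:2],bool);m[178:246,325:352]=(im.min(2)>0)[178:246,325:352]
hsv=cv2.cvtColor(im,cv2.COLOR_RGB2HSV)
w=m&((hsv[...,2]>225)|(hsv[...,1]>150))
print("bar",rect(c,w,.036))
v=np.zeros_like(m);v[170:255,312:366]=hsv[170:255,312:366,2]>90;print("cover",rect(c,v,.02))
E
```

```text
time: 25.68
position: [0.5017, 0.1702, 0.1543]
tool_rot: [0.533, -0.469, 0.465, -0.529]
ft_force: [0.7, -0.2, -0.6]
grip_width: 0.0006
time: 26.3
position: [0.5026, 0.1703, 0.2432]
tool_rot: [0.532, -0.468, 0.466, -0.53]
ft_force: [-0.6, 0.2, -0.5]
grip_width: 0.0008
[([276.9, 262.5], 0.86)]
0 [[270.5 267.1]]
0.1 [[267.9 263.4]]
0.2 [[265.4 259.6]]
0.3 [[263.3 255.7]]
bar (array([336, 179,   9,  65, 526], dtype=int32), array([ 0.5432, -0.2897]), ((541.7967529296875, -288.474365234375), (179.03372192382812, 22.64724349975586), 0.05570916831493378))
cover (array([ 318,  177,   41,   68, 2661], dtype=int32), array([ 0.5431, -0.2871]), ((543.4970092773438, -287.7692565917969), (190.30587768554688, 113.55647277832031), 1.1469045877456665))
```

View pics/end1.png

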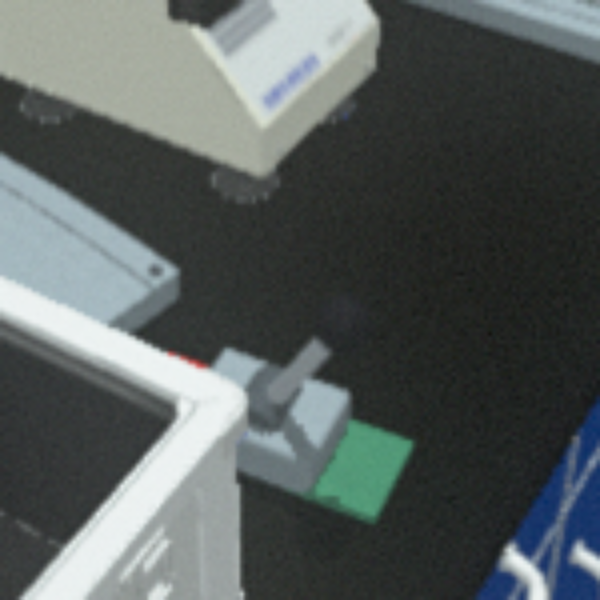

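View pics/end3.png

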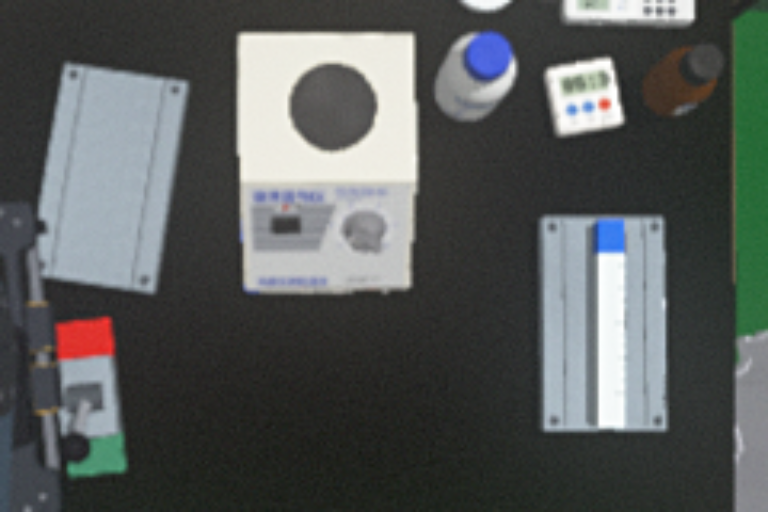

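The ball is at about (268.8, 266.3) in the scene image, which gives a lever value of about 0.03. The bar sits about 2 mm from the cover's centre, the cover hasn't moved and the bottle is upright.

```bash
python3 -c "
from rig import robot
print(robot.hand_in())"
```

```text
the job is handed in; nothing more can be done
None
```

The right-hand cover is flat: the straightedge did not rock, so I swung the lever to the green side and handed the job in at about 26 s.

- **Laying it on:** I gripped the straightedge at its middle, laid it lengthwise along the cover with the blue end away from the robot, and let go. It touched down at the height of a flat face, about 20 mm, where the bowed cover would have met it about 5 mm higher.
- **Pressing:** I pressed the blue end with about 9 N, then the bare end with about 17 N. The tool stopped at the same height both times (44.5 and 44.3 mm), and the pictures showed no tilt.
- **Last checks:**
  - The straightedge lies about 2 mm from the cover's centre and within about 1° of its length.
  - The cover has not moved, within about 1 mm.
  - The bottle is upright.
  - The lever is at its green stop. By eye in the scene picture the ball gives a value of about 0.03 rad.
- **One disagreement:** the network placed the lever about 8 pixels lower in that picture than the ball itself. I think it marked the middle of the lever. Its column and the pictures still show the lever leaning to green.

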